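# Unhook the narrow parts bin

## Task

The computer beside the dark rubber mat is about to be stripped and needs a bin for its screws. Lift the narrow red bin up and off its hook on the bench rack and set it down upright in the middle of the mat, without dropping it, then let go. Leave the two wide bins hanging where they are.

Things in the scene. Friction and masses are not known exactly. Their poses are not given: they have to be found in the camera images.
- narrow_bin: Narrow red bin, empty, 0.07 kg: 50 mm wide (y), 95 deep (x), 55 high. Origin: centre of underside, 100 mm above the bench when hung; z up, -x the scooped front, +x the back, to the rack. Side walls flat; grip across the 50 mm from above, over the origin. A lip on its back reaches 12 mm behind it, 16 down from the rim, over a hook; may lean 4 deg. Straight up 20 mm frees it.
- mat: Square dark rubber mat lying on the bench, 160 x 160 mm, 4 mm thick, fixed. Origin: centre of its underside, at bench height; its top is 4 mm above it, z up.
- wide_bin_a: Wide red bin, stays hung: 84 mm wide (y), 95 deep (x), 55 high, else as the narrow one. Origin: centre of underside, 100 mm above the bench. The steel rack has 3 upturned flat hooks, 36 mm wide, 5 thick, 150 apart in a row along the bins' y; any bin may be on any hook. Nothing of the rack stands above the bins' rims (155 mm above the bench).
- wide_bin_b: Wide, lower red bin, stays hung: 84 mm wide (y), 95 deep (x), 42 high, else as the others. Origin: centre of underside, 113 mm above the bench; rim level with the others.
Not all that is in view belongs to the job. What is shaped like the narrow_bin but green or turquoise is not meant.

How it is judged:
By the outcome, as a careful person would: the job done as asked, in the order asked, and still so for the second after the job is handed in, with the robot touching nothing.
It also fails if it takes over 42 s, if anything falls off the work surface, if the arm or the gripper's body presses on something with over 40 N, if the wrist force passes 120 N, or if a joint passes its speed limit or range.

## Robot

A 6-joint arm with a two-finger parallel gripper is mounted at the origin on the work surface. World frame = base frame: x ahead of the robot, y to its left, z up, the work surface at z = 0. Lengths are in m, angles in rad, forces in N, time in s.
With the tool pointing down it reaches from about 0.35 to 0.975 m from the base axis. Payload 7.1 kg.
Tool frame: the origin (TCP) lies midway between the tips of the shut fingers; the grasp point (between the pads) lies 19 mm behind it (bot.grip_depth is the distance from the TCP to the grasp point, in m); x points along the fingers, y is the direction in which the jaws open and shut, and the axes are right-handed (so a half turn about x gives the same grasp; the last joint's range is limited). The gripper opens to 88 mm and grips with 3 to 60 N. Pads are 20 mm wide; open, the fingers measure 115 mm over their backs; the gripper's body (75 mm by 178 mm) begins 61 mm behind the grasp point.
Start: joints at [-1.33, 0.423, 1.63, -0, 1.089, -0.019], TCP at [0.161, -0.604, 0.223] pointing down, gripper open.
Joint ranges: [-3, 3], [-0.9, 2.11], [0.09, 2.58], [-1.31, 4.45], [0.11, 2.69], [-2.54, 2.54]. Speed limits (rad/s): [2.39, 2.39, 3.01, 3.14, 3.14, 3.14].

## Interface

Orientations are given as a unit quaternion [w, x, y, z].
In Python, from plant import bot, read_camera gives the robot as it stands.
- The arm moves only by the shell command python3 -m pendant 'ROWS' [FORCE]. ROWS is JSON, one flat list of numbers, 5 for each row, row after row: the closure, from -1 (fully open) to 1 (shut), then the shift along the tool's x, y, z in units of 25 mm (1.0 is 25 mm), then the turn about the tool's x in units of 5 degrees (1.0 is 5 degrees). In form: [hand, dx, dy, dz, yaw, hand, dx, dy, dz, yaw, ...]. A call has exactly 8 rows; each row shifts and turns the commanded pose from where the row before left it, along the tool's axes as they then stand; what a row does not reach is not made up. A row lasts 1/10 s, in which the tool goes at most 50 mm and 8.59 degrees, less where a joint would pass 70% of its speed; a pose out of reach is approached as far as the arm can. A call is refused whole if a number of a shift passes 1 or a number of a turn 1, either way. A call with a gripper value outside its range is refused whole. The fingers move at their own pace and stop on an object; FORCE is the grip in N (left out, the last holds). Time passes only in rows, so rows that do not move let the fingers close, or fill a call up. It gives the time, the measured TCP pose, the force and the opening at its end, in the units of the state.
- bot.observe(): the state, without advancing time (a new reading comes with each control period).
- read_camera(name): name is "side" or "top" or "wrist"; returns a dict with "img" (384x512x3 uint8, red, green, blue), "mtx" (3x3 intrinsics, pixels), "xyz" and "orientation" of the camera in the world. Camera axes: x right, y down, z forward; pixel columns grow to the right and rows downward; lengths in m; the calibration is good to about 2 mm. A picture is of the moment at which its call begins. There is no depth.
- bot.finish_job(): hands the job in, once; it reports no verdict.
The state is a dict: "time_s": time; "joints": joint angles; "qvel": joint speeds; "effort": joint torques, N m; "position": TCP position; "ee_rot": TCP orientation; "wrist_force": force on the tool from outside, world axes, zero at the start; "torque": the same for the moment, N m; "gripper_width": opening from 0.0 (shut) to 1.0 (fully open).
Only numpy, scipy, OpenCV 4.12 (cv2) and the standard library are available. Lean on these libraries where they do the work, as an engineer would, in place of code of your own. Each camera call takes 0.05 s, during which the arm holds its last target.

## Working session

There is one attempt and no reset: what is moved stays moved. The work goes in short steps, Python scripts to look and compute and a shell command to move; the robot and the scene stay as the last step left them, time stands still between calls to the robot, and variables do not carry over. Pictures are saved under pics/ and viewed, and the job is handed in when it is done.

```bash
mkdir -p pics; ls; cat > h.py <<'E'
import numpy as np,cv2
from plant import bot,read_camera
from scipy.spatial.transform import Rotation as R
def rot(q): return R.from_quat([q[1],q[2],q[3],q[0]]).as_matrix()
def ray(c,uv):
    d=np.linalg.inv(c["mtx"])@np.array([uv[0],uv[1],1.0]); return np.array(c["xyz"]),rot(c["orientation"])@d
def plane(c,uv,z):
    o,d=ray(c,uv); return o+d*(z-o[2])/d[2]
def tri(pairs):
    A=np.zeros((3,3));b=np.zeros(3)
    rs=[ray(c,uv) for c,uv in pairs]
    for o,d in rs:
        d=d/np.linalg.norm(d);P=np.eye(3)-np.outer(d,d);A+=P;b+=P@o
    x=np.linalg.solve(A,b)
    return x,[np.linalg.norm(np.cross(x-o,d/np.linalg.norm(d))) for o,d in rs]
def proj(c,p):
    q=np.array(c["mtx"])@(rot(c["orientation"]).T@(np.array(p)-np.array(c["xyz"])));return q[:2]/q[2]
def save(c,n): cv2.imwrite("pics/"+n,cv2.cvtColor(c["img"],cv2.COLOR_RGB2BGR))
E
python3 - <<'E'
from h import *
import pickle
s=bot.observe();print(s)
for n in("side","top","wrist"):
    c=read_camera(n);save(c,n+"0.png");pickle.dump(c,open(n+"0.pkl","wb"));print(n,c["xyz"],c["orientation"],c["mtx"][0][0])
E
```

```text
pics
{'time_s': 0.0, 'joints': array([-1.32999695e+00,  4.23850268e-01,  1.63069044e+00,  1.79387656e-05,
        1.08861715e+00, -1.90084645e-02]), 'qvel': array([-0.00115118,  0.00129536,  0.00072474, -0.00092009,  0.00146428,
       -0.00215202]), 'effort': array([-2.24494477e-03, -5.44632697e+01, -2.73663890e+01,  6.42984384e-02,
        2.26692046e-02, -1.21763869e-04]), 'position': array([ 0.16044879, -0.60346838,  0.22189565]), 'ee_rot': array([-0.09104426, -0.70109345, -0.09214547,  0.70120477]), 'wrist_force': array([ 0.27068391,  0.62244378, -0.19428267]), 'torque': array([-0.033541  ,  0.00754722,  0.04219656]), 'gripper_width': 0.9991809668537214}
side [0.40209681 0.64108687 0.80578261] [ 0.03703902 -0.0949783   0.92646309 -0.36231669] 382.0530121329165
top [ 0.46655819 -0.00401687  0.87404449] [-0.03097523  0.70969767 -0.70342196  0.02381777] 376.4886961085996
wrist [ 0.24019909 -0.58264455  0.38505754] [ 0.11995178  0.78350946 -0.60261128 -0.09265061] 283.91059926169925
```

View pics/top0.png

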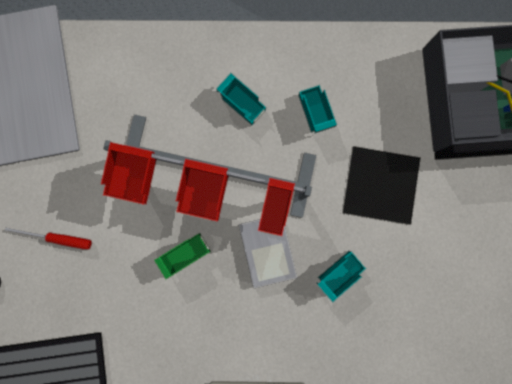

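View pics/side0.png

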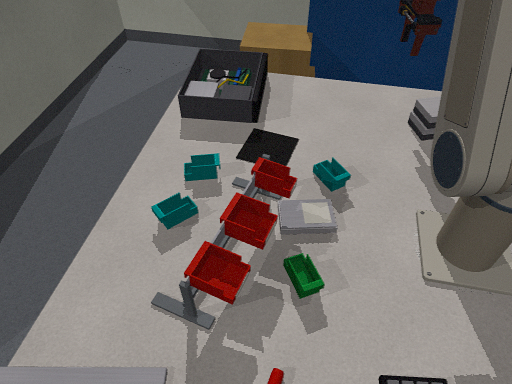

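View pics/wrist0.png

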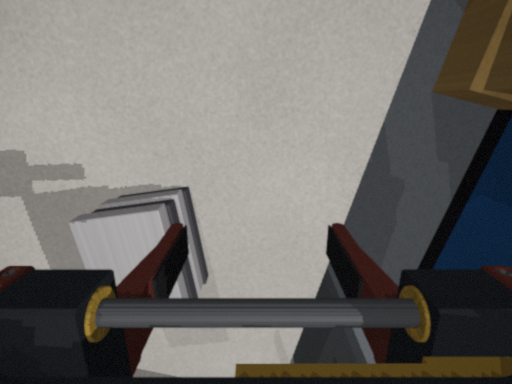

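The top view shows three red bins on the rack, at (128,173), (203,189) and (277,207). The last is clearly narrower and appears at (273,177) in the side view. The mat is at about (382,185) in top and (268,147) in side. The green and turquoise bins at (182,255), (241,98), (318,109) and (341,275) have the wrong colour. I'll enlarge the views to confirm.

```bash
python3 - <<'E'
from h import *
import pickle
t=pickle.load(open("top0.pkl","rb"));s=pickle.load(open("side0.pkl","rb"))
a=cv2.resize(t["img"][160:260,230:330],(400,400),interpolation=cv2.INTER_CUBIC)
b=cv2.resize(s["img"][135:235,220:320],(400,400),interpolation=cv2.INTER_CUBIC)
save({"img":np.hstack([a,b])},"crop0.png")
for c,n in((t,"top"),(s,"side")):
    h=cv2.cvtColor(c["img"],cv2.COLOR_RGB2HSV)
    m=(((h[...,0]<8)|(h[...,0]>172))&(h[...,1]>150)&(h[...,2]>60)).astype(np.uint8)
    if n=="side": m[:100]=0
    for k in cv2.findContours(m,cv2.RETR_EXTERNAL,cv2.CHAIN_APPROX_NONE)[0]:
        if cv2.contourArea(k)>150:
            print(n,cv2.contourArea(k),cv2.minAreaRect(k),cv2.approxPolyDP(k,2.5,True)[:,0].tolist())
    dk=(c["img"].max(2)<50).astype(np.uint8)
    for k in cv2.findContours(dk,cv2.RETR_EXTERNAL,cv2.CHAIN_APPROX_NONE)[0]:
        if cv2.contourArea(k)>800: 
            print(n,"dark",cv2.contourArea(k),cv2.minAreaRect(k),cv2.approxPolyDP(k,3,True)[:,0].tolist())
E
```

```text
top 375.0 ((67.68818664550781, 240.51205444335938), (45.515018463134766, 9.823385238647461), 10.784297943115234) [[45, 238], [81, 248], [90, 245], [89, 240], [48, 233]]
top 1235.5 ((275.95880126953125, 206.435302734375), (25.706260681152344, 53.364898681640625), 12.528807640075684) [[270, 178], [259, 229], [281, 234], [293, 183]]
top 2258.5 ((201.29214477539062, 189.56741333007812), (45.34666442871094, 53.441612243652344), 12.994616508483887) [[186, 159], [176, 199], [179, 202], [177, 211], [217, 220], [227, 169]]
top 2368.5 ((127.69857788085938, 172.92092895507812), (48.46706008911133, 53.32858657836914), 11.976131439208984) [[110, 143], [101, 182], [105, 184], [104, 194], [145, 203], [155, 161], [150, 156], [152, 152]]
top dark 943.5 ((52.5, 358.0), (50.0, 105.0), 90.0) [[100, 333], [0, 347], [0, 352], [94, 338], [93, 351], [0, 365], [92, 351], [98, 357], [94, 364], [0, 378], [96, 364], [96, 377], [47, 383], [96, 377], [105, 383]]
top dark 4359.0 ((381.4433288574219, 185.07052612304688), (68.00836944580078, 66.88612365722656), 9.039482116699219) [[354, 147], [344, 212], [409, 223],
[... 1652 characters left out ...]
 [220, 51], [200, 49], [179, 94], [183, 94], [191, 79], [204, 80], [210, 68], [214, 69], [210, 76], [218, 78], [217, 81], [225, 76], [238, 78], [243, 73], [242, 79], [248, 67], [247, 83], [241, 84], [252, 87]]
side dark 1978.0 ((60.71946716308594, 100.3343505859375), (13.99294376373291, 192.01429748535156), 43.090843200683594) [[125, 29], [0, 155], [0, 175], [126, 40]]
side dark 1174.0 ((419.5, 27.5), (55.0, 43.0), 90.0) [[400, 0], [404, 4], [398, 12], [406, 17], [400, 40], [407, 41], [410, 29], [415, 33], [417, 28], [410, 53], [417, 55], [424, 36], [435, 34], [441, 19], [431, 11], [433, 1], [429, 5], [426, 0], [426, 4], [434, 4], [426, 14], [423, 11], [428, 9], [424, 5], [421, 8], [422, 0]]
```

View pics/crop0.png

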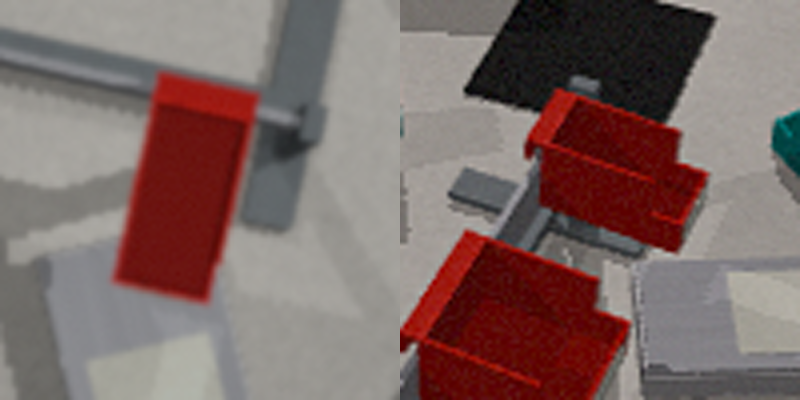

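The crop confirms it: the narrow, deep, plain-red bin sits on the end hook, with the lip on its back edge toward the rack bar. Next I triangulate the lip corners and the mat corners.

```bash
python3 - <<'E'
from h import *
import pickle
np.set_printoptions(precision=4,suppress=True)
t=pickle.load(open("top0.pkl","rb"));s=pickle.load(open("side0.pkl","rb"))
print("lip +y",tri([(t,(270,178.2)),(s,(252,171.5))]))
print("lip -y",tri([(t,(294.3,183.3)),(s,(259.5,157.5))]))
B=[plane(t,p,0.155) for p in((270,178.2),(294.3,183.3))]; print(B, np.linalg.norm(B[0]-B[1]))
a=[plane(t,p,0.155)[:2] for p in((270,178.2),(294.3,183.3))]
e=a[0]-a[1]; e/=np.linalg.norm(e); print("ydir",e,"yaw",np.degrees(np.arctan2(-e[0],e[1])))
xd=np.array([e[1],-e[0]])
o=(a[0]+a[1])/2-xd*(0.0475+0.012); print("xdir",xd,"origin est (top z=.155)",o)
# long edges direction
for p,q in(((270,178.2),(258.5,230)),((294.3,183.3),(282.5,235))):
    P,Q=plane(t,p,.155),plane(t,q,.14);print("edge",P-Q,np.degrees(np.arctan2((P-Q)[1],(P-Q)[0])))
# bins row yaw: lips of wide bins
for p in((110,143),(153,152),(186,159),(227.5,169)): print(plane(t,p,.155))
# mat corners
mt=[(354,147),(344,212.5),(410,223),(420,158)]
M=np.array([plane(t,p,0.004) for p in mt]);print(M,M.mean(0),[np.linalg.norm(M[i]-M[i-1]) for i in range(4)])
ms=[(270,129.5),None,None,None]
c1=[(254,128),(236,157),(297,139)]
for q in c1: print("side mat",plane(s,q,.004))
print("mat tri", tri([(t,mt[0]),(s,(236,157))]) , tri([(t,mt[3]),(s,(254,128))]), tri([(t,mt[2]),(s,(298,140))]))
E
```

```text
lip +y (array([ 0.5483, -0.0222,  0.1469]), [np.float64(0.0005936149308367062), np.float64(0.0005936149308365999)])
lip -y (array([ 0.5383, -0.0687,  0.154 ]), [np.float64(0.0002520761520352076), np.float64(0.0002520761520354129)])
[array([ 0.5479, -0.022 ,  0.155 ]), array([ 0.5385, -0.0686,  0.155 ])] 0.04758058814612787
ydir [0.1987 0.9801] yaw -11.45932636303386
xdir [ 0.9801 -0.1987] origin est (top z=.155) [ 0.4849 -0.0335]
edge [ 0.0996 -0.0213  0.015 ] -12.060639580915767
edge [ 0.0993 -0.0213  0.015 ] -12.125537070135419
[0.6142 0.2892 0.155 ]
[0.5971 0.2049 0.155 ]
[0.5839 0.1405 0.155 ]
[0.5651 0.06   0.155 ]
[[ 0.6398 -0.2212  0.004 ]
 [ 0.487  -0.1966  0.004 ]
 [ 0.4643 -0.3475  0.004 ]
 [ 0.6151 -0.3739  0.004 ]] [ 0.5515 -0.2848  0.004 ] [np.float64(0.1547214675789533), np.float64(0.15483409792489977), np.float64(0.1525428736256536), np.float64(0.15310377412668394)]
side mat [ 0.6166 -0.3738  0.004 ]
side mat [ 0.6417 -0.2194  0.004 ]
side mat [ 0.4665 -0.3455  0.004 ]
mat tri (array([ 0.6413, -0.2217,  0.0019]), [np.float64(0.0010217670606662112), np.float64(0.001021767060666343)]) (array([ 0.6159, -0.3739,  0.0039]), [np.float64(0.0007569764734113731), np.float64(0.0007569764734116187)]) (array([ 0.4638, -0.3506, -0.0038]), [np.float64(0.0005039469051176525), np.float64(0.0005039469051176005)])
```

```bash
cat > go.py <<'E'
from h import *
import sys
np.set_printoptions(precision=3,suppress=True)
# go.py x y z yaw_deg(of jaw axis normal: bin x dir)   TCP target
def plan(x,y,z,yaw):
    s=bot.observe();T=rot(s["ee_rot"]);p=np.array(s["position"])
    j=T[:,1]; jd=np.degrees(np.arctan2(j[1],j[0])); tgt=yaw+90
    d=(tgt-jd+90)%180-90           # world turn ccw
    tx=-d                           # tool x is down
    D=T.T@(np.array([x,y,z])-p)
    print("t",s["time_s"],"pos",p,"toolx",T[:,0],"tooly",T[:,1],"j6",s["joints"][5],"F",s["wrist_force"],"w",s["gripper_width"])
    print("shift units (pure, no yaw):",D/.025,"yaw units",tx/5, "now jaw",jd)
    R2=R.from_rotvec(np.radians(d)*np.array([0,0,1])).as_matrix()@T
    print("shift units if yaw first:",R2.T@(np.array([x,y,z])-p)/.025)
if __name__=="__main__": plan(*map(float,sys.argv[1:5]))
E
python3 go.py 0.44 -0.03 0.30 -12
```

```text
t 0.15 pos [ 0.16  -0.604  0.222] toolx [-0.     0.001 -1.   ] tooly [ 0.257 -0.966 -0.001] j6 -0.01898938203391459 F [0.328 0.682 0.505] w 0.9988428669983845
shift units (pure, no yaw): [ -3.093 -19.306 -16.699] yaw units 5.376896602505871 now jaw -75.11551698747066
shift units if yaw first: [ -3.087 -24.771  -6.166]
```

```bash
python3 -m pendant '[-1,-0.4,0,0,0.672, -1,-0.4,0,0,0.672, -1,-0.4,0,0,0.672, -1,-0.4,0,0,0.672, -1,-0.4,0,0,0.672, -1,-0.4,0,0,0.672, -1,-0.4,0,0,0.672, -1,-0.4,0,0,0.672]' 12 && python3 -m pendant '[-1,0,-1,-0.25,0, -1,0,-1,-0.25,0, -1,0,-1,-0.25,0, -1,0,-1,-0.25,0, -1,0,-1,-0.25,0, -1,0,-1,-0.25,0, -1,0,-1,-0.25,0, -1,0,-1,-0.25,0]'; python3 go.py 0.44 -0.03 0.30 -12
```

```text
time_s: 0.95
position: [0.1605, -0.6038, 0.3027]
ee_rot: [0.075, -0.703, 0.074, 0.703]
wrist_force: [-0.0, 0.8, -0.6]
gripper_width: 0.997
time_s: 1.75
position: [0.2513, -0.4176, 0.3025]
ee_rot: [0.074, -0.703, 0.074, 0.703]
wrist_force: [0.7, 0.6, 0.1]
gripper_width: 0.999
t 1.75 pos [ 0.251 -0.418  0.302] toolx [-0.  0. -1.] tooly [-0.208 -0.978 -0.   ] j6 0.7266844284266104 F [0.716 0.621 0.088] w 0.9990159845334657
shift units (pure, no yaw): [  0.104 -16.735  -4.16 ] yaw units -0.0007582746314710676 now jaw -102.00379137315737
shift units if yaw first: [  0.104 -16.735  -4.161]
```

```bash
python3 -m pendant '[-1,0,-1,-0.25,0, -1,0,-1,-0.25,0, -1,0,-1,-0.25,0, -1,0,-1,-0.25,0, -1,0,-1,-0.25,0, -1,0,-1,-0.25,0, -1,0,-1,-0.25,0, -1,0,-1,-0.25,0]' && python3 -m pendant '[-1,0,-1,-0.25,0, -1,0,-1,-0.25,0, -1,0,-1,-0.25,0, -1,0,-1,-0.25,0, -1,0,-1,-0.25,0, -1,0,-1,-0.25,0, -1,0,-1,-0.25,0, -1,0,-1,-0.25,0]'; python3 - <<'E'
from h import *
import pickle
c=read_camera("wrist");save(c,"wrist1.png");pickle.dump(c,open("wrist1.pkl","wb"));print(c["xyz"],bot.observe()["position"])
E
```

```text
time_s: 2.55
position: [0.3417, -0.2324, 0.3026]
ee_rot: [0.074, -0.703, 0.074, 0.703]
wrist_force: [0.7, -0.3, 0.5]
gripper_width: 1.001
time_s: 3.35
position: [0.4321, -0.0472, 0.3026]
ee_rot: [0.074, -0.703, 0.074, 0.703]
wrist_force: [-0.0, -0.1, 0.1]
gripper_width: 1.004
[ 0.51284323 -0.06452104  0.46563955] [ 0.43353792 -0.04511598  0.30269451]
```

View pics/wrist1.png

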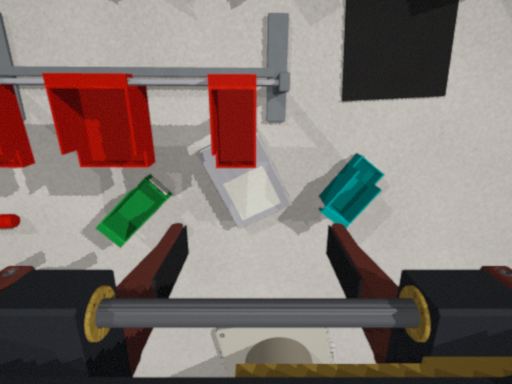

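The wrist view shows the narrow red bin square to the gripper, with its lip edge at about (209..256, 75) and its front bottom at row 167. The mat is at upper right. I'll triangulate the lip corners between the wrist and top views.

```bash
python3 - <<'E'
from h import *
import pickle
np.set_printoptions(precision=4,suppress=True)
t=pickle.load(open("top0.pkl","rb"));w=pickle.load(open("wrist1.pkl","rb"));s=pickle.load(open("side0.pkl","rb"))
h=cv2.cvtColor(w["img"],cv2.COLOR_RGB2HSV)
m=(((h[...,0]<8)|(h[...,0]>172))&(h[...,1]>150)&(h[...,2]>60)).astype(np.uint8);m[:,:180]=0;m[:,290:]=0;m[200:]=0
k=max(cv2.findContours(m,0,1)[0],key=cv2.contourArea);print(cv2.approxPolyDP(k,1.5,True)[:,0].tolist())
for r in (76,80,85,90,120,150,165): 
    x=np.where(m[r])[0];print(r,x.min(),x.max())
save({"img":cv2.resize(w["img"][60:180,190:280],(600,800)[:2] and (450,600),interpolation=cv2.INTER_CUBIC)},"crop1.png")
for a,b,e in(((270,178),(208.5,74.5),(252,171.5)),((294.3,183.2),(256,74.5),(259.5,157.5))):
    print(tri([(t,a),(w,b)]), tri([(t,a),(w,b),(s,e)]), plane(w,b,.155))
E
```

```text
[[208, 74], [212, 154], [216, 155], [216, 166], [254, 167], [255, 75]]
76 207 255
80 208 255
85 208 256
90 209 255
120 210 255
150 212 255
165 216 255
(array([ 0.5488, -0.022 ,  0.1541]), [np.float64(0.00038828478335960426), np.float64(0.0003882847833597469)]) (array([ 0.5489, -0.0217,  0.1476]), [np.float64(0.000552396571073046), np.float64(0.001200190359223108), np.float64(0.0013549141013237996)]) [ 0.5491 -0.0221  0.155 ]
(array([ 0.5398, -0.0695,  0.1448]), [np.float64(0.00011567646246469373), np.float64(0.00011567646246470365)]) (array([ 0.5387, -0.0691,  0.1536]), [np.float64(0.00036108699779657046), np.float64(0.0005296276163735235), np.float64(0.0005644168171135188)]) [ 0.5391 -0.0693  0.155 ]
```

View pics/crop1.png

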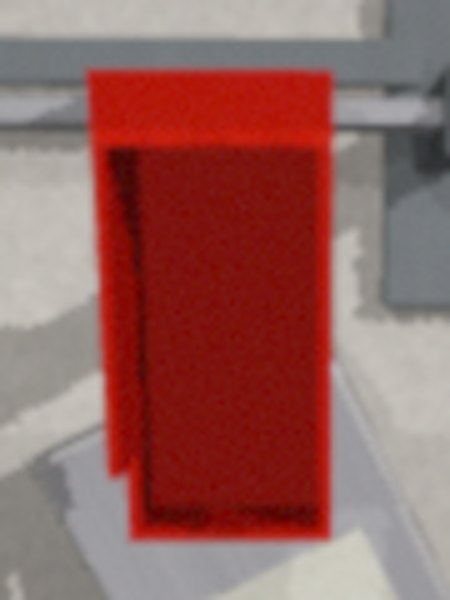

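```bash
python3 - <<'E'
from h import *
import pickle
w=pickle.load(open("wrist1.pkl","rb"))
print(plane(w,(233,120.5),.15),plane(w,(232,85),.155))
E
python3 go.py 0.486 -0.0335 0.3 -12
```

```text
[ 0.4995188  -0.03543599  0.15      ] [ 0.53440306 -0.04313944  0.155     ]
t 3.4 pos [ 0.434 -0.045  0.303] toolx [ 0.001  0.002 -1.   ] tooly [-0.207 -0.978 -0.002] j6 1.6467067825949138 F [0.515 0.207 0.528] w 1.0010588862615823
shift units (pure, no yaw): [ 0.11  -0.889 -1.957] yaw units 0.007877817878818406 now jaw -101.9606109106059
shift units if yaw first: [ 0.11  -0.891 -1.956]
```

```bash
python3 -m pendant '[-1,0,-0.3,-0.65,0, -1,0,-0.3,-0.65,0, -1,0,-0.3,-0.65,0, -1,0.6,0,0,0, -1,0.8,0,0,0, -1,0.8,0,0,0, -1,0.5,0,0,0, -1,0,0,0,0]'; python3 go.py 0.486 -0.033 0.111 -12; python3 - <<'E'
from h import *
c=read_camera("wrist");save(c,"wrist2.png")
E
```

```text
time_s: 4.2
position: [0.4831, -0.0365, 0.2336]
ee_rot: [0.074, -0.702, 0.074, 0.705]
wrist_force: [-0.7, 0.4, -0.0]
gripper_width: 1.004
t 4.2 pos [ 0.483 -0.036  0.234] toolx [-0.004  0.    -1.   ] tooly [-0.208 -0.978  0.   ] j6 1.680382603519048 F [-0.727  0.365 -0.037] w 1.003624067258639
shift units (pure, no yaw): [ 4.902 -0.162 -0.103] yaw units 0.00047240027369070957 now jaw -101.99763799863155
shift units if yaw first: [ 4.902 -0.162 -0.103]
```

View pics/wrist2.png

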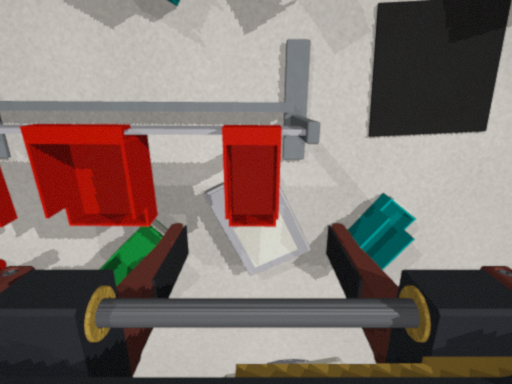

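The bin is centred between the fingers, at columns 223–281 with the finger middle at about 256. Going down.

```bash
python3 -m pendant '[-1,0.5,-0.15,-0.1,0, -1,0.9,0,0,0, -1,0.9,0,0,0, -1,0.9,0,0,0, -1,0.9,0,0,0, -1,0.6,0,0,0, -1,0.2,0,0,0, -1,0,0,0,0]'; python3 go.py 0.486 -0.033 0.111 -12; python3 - <<'E'
from h import *
c=read_camera("wrist");save(c,"wrist3.png")
E
```

```text
time_s: 5.05
position: [0.4876, -0.0331, 0.1123]
ee_rot: [0.074, -0.703, 0.074, 0.703]
wrist_force: [-0.1, -0.4, -0.0]
gripper_width: 1.001
t 5.05 pos [ 0.488 -0.033  0.112] toolx [-0.001  0.    -1.   ] tooly [-0.208 -0.978  0.   ] j6 1.6878296935717194 F [-0.141 -0.445 -0.008] w 1.0009342935287842
shift units (pure, no yaw): [0.053 0.008 0.065] yaw units 0.0018921175105106158 now jaw -101.99053941244748
shift units if yaw first: [0.053 0.008 0.065]
```

View pics/wrist3.png

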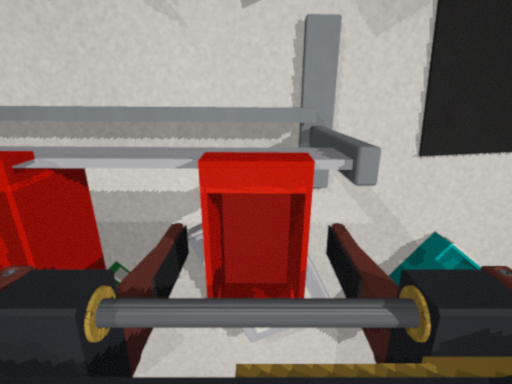

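The fingers straddle the bin walls (columns 200–312) with clearance on both sides. Closing at 12 N.

```bash
python3 -m pendant '[0,0,0,0,0, 0.4,0,0,0,0, 1,0,0,0,0, 1,0,0,0,0, 1,0,0,0,0, 1,0,0,0,0, 1,0,0,0,0, 1,0,0,0,0]' 12; python3 go.py 0.486 -0.033 0.111 -12
```

```text
time_s: 5.9
position: [0.4876, -0.0333, 0.1128]
ee_rot: [-0.074, 0.703, -0.074, -0.703]
wrist_force: [-1.1, 0.1, 4.5]
gripper_width: 0.571
t 5.9 pos [ 0.488 -0.033  0.113] toolx [ 0.  0. -1.] tooly [-0.208 -0.978 -0.   ] j6 1.687738470146217 F [-1.144  0.144  4.54 ] w 0.5707987258793121
shift units (pure, no yaw): [0.073 0.004 0.065] yaw units -0.00011871251608681632 now jaw -102.0005935625804
shift units if yaw first: [0.073 0.004 0.065]
```

The opening is 50.2 mm, so the bin is held. Lifting straight up, slowly at first.

```bash
python3 -m pendant '[1,-0.1,0,0,0, 1,-0.15,0,0,0, 1,-0.25,0,0,0, 1,-0.25,0,0,0, 1,-0.25,0,0,0, 1,-0.25,0,0,0, 1,-0.25,0,0,0, 1,-0.25,0,0,0]'; python3 go.py 0.486 -0.033 0.18 -12;  python3 - <<'E'
from h import *
c=read_camera("side");save(c,"side4.png")
c=read_camera("wrist");save(c,"wrist4.png")
save({"img":np.hstack([cv2.resize(read_camera("side")["img"][110:260,200:350],(400,400)),cv2.resize(c["img"],(400,300))[:300] if 0 else cv2.resize(c["img"],(400,400))])},"lift4.png")
E
```

```text
time_s: 6.7
position: [0.4876, -0.0332, 0.157]
ee_rot: [-0.074, 0.703, -0.074, -0.703]
wrist_force: [-0.8, 0.8, -0.2]
gripper_width: 0.569
t 6.7 pos [ 0.488 -0.033  0.157] toolx [ 0.  0. -1.] tooly [-0.208 -0.978 -0.   ] j6 1.6876898694123457 F [-0.764  0.808 -0.189] w 0.5693239369020682
shift units (pure, no yaw): [-0.918  0.004  0.063] yaw units 0.001143321474341974 now jaw -101.99428339262826
shift units if yaw first: [-0.918  0.004  0.063]
```

View pics/lift4.png

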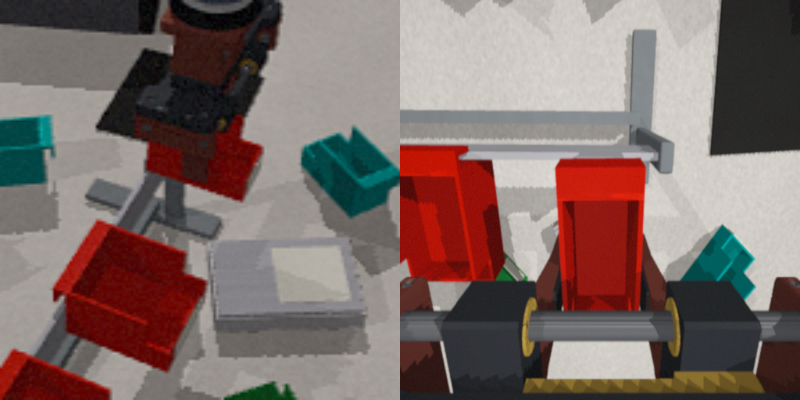

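The bin is clear of its hook (44 mm up) and level in the grip. The wide bins still hang. Raising it further and carrying it to the mat.

```bash
python3 -m pendant '[1,-0.5,0,0,0, 1,-0.5,0,0,0, 1,-0.5,0,0,0, 1,-0.5,0,0,0, 1,-0.4,0,0,-0.14, 1,-0.3,0,0,-0.14, 1,-0.2,0,0,-0.14, 1,0,0,0,-0.14]'; python3 go.py 0.5535 -0.285 0.23 -9.2
```

```text
time_s: 7.65
position: [0.4879, -0.0333, 0.2296]
ee_rot: [-0.056, 0.705, -0.056, -0.704]
wrist_force: [0.4, -0.2, -1.0]
gripper_width: 0.572
t 7.65 pos [ 0.488 -0.033  0.23 ] toolx [ 0.001 -0.    -1.   ] tooly [-0.159 -0.987 -0.   ] j6 1.6377224099225636 F [ 0.384 -0.232 -1.039] w 0.5715007023396079
shift units (pure, no yaw): [-0.012  9.524 -4.189] yaw units 0.013326371809307602 now jaw -99.13336814095345
shift units if yaw first: [-0.012  9.519 -4.2  ]
```

```bash
python3 -m pendant '[1,0,0.3,-0.1,0, 1,0,0.6,-0.3,0, 1,0,0.8,-0.35,0, 1,0,0.8,-0.35,0, 1,0,0.8,-0.35,0, 1,0,0.8,-0.35,0, 1,0,0.8,-0.35,0, 1,0,0.8,-0.35,0]' && python3 -m pendant '[1,0,0.8,-0.35,0, 1,0,0.8,-0.35,0, 1,0,0.8,-0.35,0, 1,0,0.7,-0.35,0, 1,0,0.5,-0.2,0, 1,0,0.2,-0.1,0, 1,0,0,0,0, 1,0,0,0,0]'; python3 go.py 0.5535 -0.285 0.026 -9.2; python3 - <<'E'
from h import *
import pickle
c=read_camera("side");save(c,"side5.png");pickle.dump(c,open("side5.pkl","wb"))
c=read_camera("top");save(c,"top5.png");pickle.dump(c,open("top5.pkl","wb"))
save({"img":np.hstack([cv2.resize(pickle.load(open("side5.pkl","rb"))["img"][60:210,200:350],(400,400)),cv2.resize(c["img"][110:260,310:460],(400,400))])},"carry5.png")
E
```

```text
time_s: 8.45
position: [0.5262, -0.1852, 0.2281]
ee_rot: [0.057, -0.704, 0.057, 0.705]
wrist_force: [0.3, -0.5, -1.4]
gripper_width: 0.57
time_s: 9.25
position: [0.553, -0.2839, 0.2287]
ee_rot: [0.057, -0.705, 0.056, 0.705]
wrist_force: [-0.4, 1.0, -0.8]
gripper_width: 0.567
t 9.25 pos [ 0.553 -0.284  0.229] toolx [-0.001  0.001 -1.   ] tooly [-0.16  -0.987 -0.   ] j6 1.2374011509019045 F [-0.407  0.966 -0.764] w 0.5671002783488761
shift units (pure, no yaw): [ 8.11   0.044 -0.031] yaw units 0.003581852208003511 now jaw -99.18209073895999
shift units if yaw first: [ 8.11   0.044 -0.031]
```

View pics/carry5.png

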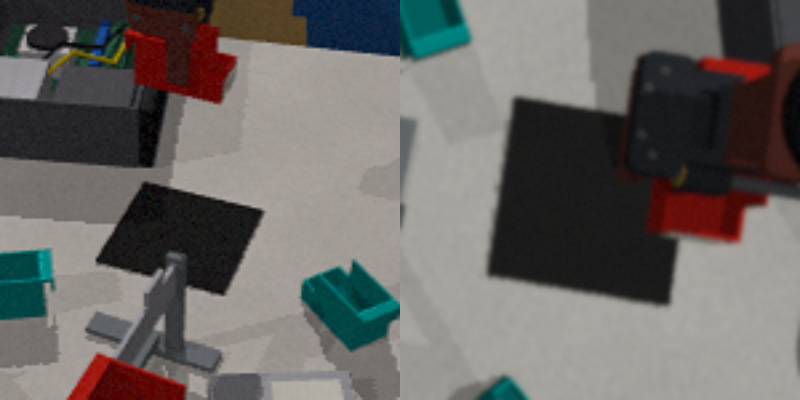

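The bin is level above the mat. Before lowering, I check the computer case against the gripper body's half-length of 89 mm, and the bin's bottom height.

```bash
python3 - <<'E'
from h import *
import pickle
np.set_printoptions(precision=3,suppress=True)
t=pickle.load(open("top0.pkl","rb"));s=pickle.load(open("side0.pkl","rb"))
print("case side base",plane(s,(182,117),0),plane(s,(256,122),0))
for z in (0,.08,.1,.12): print(z,plane(t,(435,158),z),plane(t,(423,49),z))
print("tri top near corner",tri([(t,(435,158)),(s,(251,101))]),tri([(t,(435,158)),(s,(267,54))]),tri([(t,(423,49)),(s,(178,96))]))
E
```

```text
case side base [ 0.878 -0.389  0.   ] [ 0.618 -0.413  0.   ]
0 [ 0.616 -0.411  0.   ] [ 0.879 -0.389  0.   ]
0.08 [ 0.602 -0.373  0.08 ] [ 0.841 -0.354  0.08 ]
0.1 [ 0.599 -0.364  0.1  ] [ 0.832 -0.345  0.1  ]
0.12 [ 0.596 -0.355  0.12 ] [ 0.822 -0.336  0.12 ]
tri top near corner (array([ 0.608, -0.351,  0.126]), [np.float64(0.013115885586374196), np.float64(0.013115885586374379)]) (array([ 0.558, -0.254,  0.336]), [np.float64(0.0006082335234816048), np.float64(0.0006082335234817479)]) (array([ 0.84 , -0.337,  0.118]), [np.float64(0.015455042341371884), np.float64(0.015455042341372094)])
```

The case's nearest corner is at (0.617, -0.412). The gripper body ends at about (0.58, -0.37), so it clears by about 5 cm. Lowering.

```bash
python3 -m pendant '[1,0.4,0.05,0,0, 1,0.7,0,0,0, 1,0.8,0,0,0, 1,0.8,0,0,0, 1,0.8,0,0,0, 1,0.8,0,0,0, 1,0.5,0,0,0, 1,0.2,0,0,0]' && python3 -m pendant '[1,0.4,0,0,0, 1,0.6,0,0,0, 1,0.7,0,0,0, 1,0.5,0,0,0, 1,0.3,0,0,0, 1,0.2,0,0,0, 1,0.1,0,0,0, 1,0,0,0,0]'; python3 go.py 0.5535 -0.285 0.026 -9.2; python3 - <<'E'
from h import *
import pickle
s=read_camera("side");t=read_camera("top")
save({"img":np.hstack([cv2.resize(s["img"][80:200,210:330],(400,400)),cv2.resize(t["img"][110:260,310:460],(400,400))])},"low6.png")
E
```

```text
time_s: 10.15
position: [0.5522, -0.285, 0.1022]
ee_rot: [0.057, -0.704, 0.056, 0.706]
wrist_force: [-0.2, 0.7, -0.5]
gripper_width: 0.568
time_s: 10.95
position: [0.5532, -0.2858, 0.0339]
ee_rot: [-0.057, 0.705, -0.057, -0.705]
wrist_force: [1.0, 0.3, -0.5]
gripper_width: 0.57
t 10.95 pos [ 0.553 -0.286  0.034] toolx [ 0. -0. -1.] tooly [-0.16  -0.987  0.   ] j6 1.23531695428528 F [ 1.007  0.331 -0.473] w 0.5701118050157215
shift units (pure, no yaw): [ 0.318 -0.033 -0.007] yaw units 0.0007457865884134662 now jaw -99.19627106705796
shift units if yaw first: [ 0.318 -0.033 -0.007]
```

View pics/low6.png

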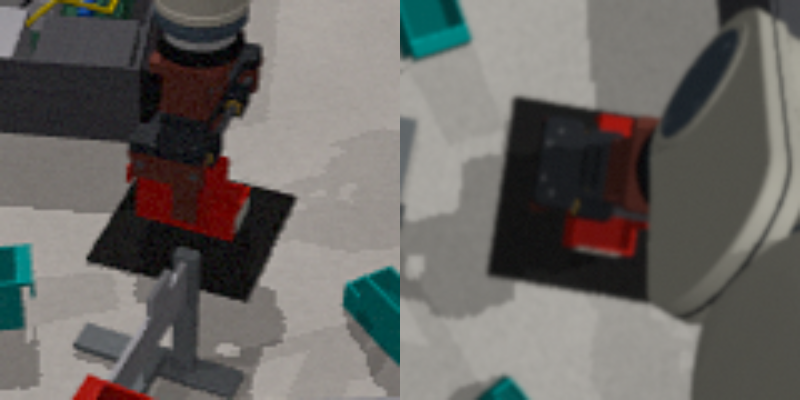

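```bash
python3 -m pendant '[1,0.2,0,0,0, 1,0.2,0,0,0, 1,0.1,0,0,0, 1,0,0,0,0, 1,0,0,0,0, 1,0,0,0,0, 1,0,0,0,0, 1,0,0,0,0]'; python3 -m pendant '[1,0.04,0,0,0, 1,0.04,0,0,0, 1,0.02,0,0,0, 1,0,0,0,0, 1,0,0,0,0, 1,0,0,0,0, 1,0,0,0,0, 1,0,0,0,0]'; python3 go.py 0.5535 -0.285 0.0165 -9.2; python3 - <<'E'
from h import *
s=read_camera("side");t=read_camera("wrist")
save({"img":np.hstack([cv2.resize(s["img"][120:180,230:300],(400,343),interpolation=2),cv2.resize(t["img"],(400,343))])},"low7.png")
E
```

```text
time_s: 11.85
position: [0.5531, -0.2857, 0.0215]
ee_rot: [-0.057, 0.705, -0.057, -0.705]
wrist_force: [0.3, -0.1, -1.4]
gripper_width: 0.574
time_s: 12.65
position: [0.5541, -0.2861, 0.0196]
ee_rot: [-0.056, 0.706, -0.057, -0.704]
wrist_force: [2.8, 1.3, 4.9]
gripper_width: 0.569
t 12.65 pos [ 0.554 -0.286  0.02 ] toolx [ 0.002 -0.001 -1.   ] tooly [-0.16  -0.987  0.001] j6 1.2353556761397855 F [2.787 1.295 4.89 ] w 0.5686756141977233
shift units (pure, no yaw): [ 0.122 -0.038  0.03 ] yaw units 0.00028454261744172984 now jaw -99.19857728691281
shift units if yaw first: [ 0.122 -0.038  0.03 ]
```

View pics/low7.png

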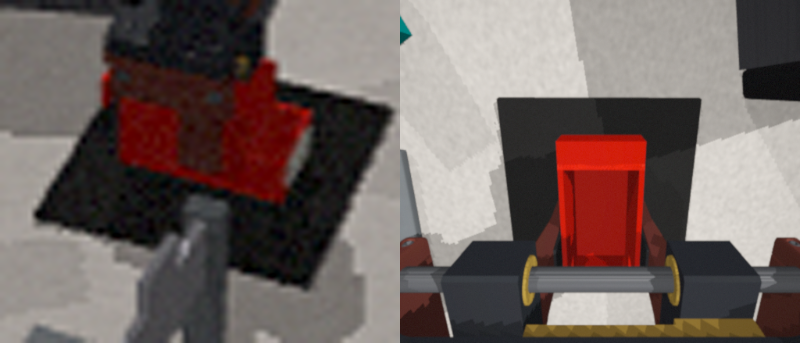

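Contact registers as about 5 N upward at TCP z = 0.020, which is 3 mm early, so the bin probably kept a slight lean from hanging. I press down 2 mm to level it and then open.

```bash
python3 -m pendant '[1,0.04,0,0,0, 1,0.04,0,0,0, 1,0,0,0,0, 1,0,0,0,0, 1,0,0,0,0, 1,0,0,0,0, 1,0,0,0,0, 1,0,0,0,0]' 4;  python3 go.py 0.5535 -0.285 0.0165 -9.2
```

```text
time_s: 13.55
position: [0.5534, -0.286, 0.0172]
ee_rot: [-0.057, 0.705, -0.057, -0.705]
wrist_force: [1.5, 0.8, 5.0]
gripper_width: 0.567
t 13.55 pos [ 0.553 -0.286  0.017] toolx [ 0.001 -0.    -1.   ] tooly [-0.16  -0.987  0.   ] j6 1.2353514580646052 F [1.523 0.78  5.029] w 0.5670062904659844
shift units (pure, no yaw): [ 0.027 -0.039  0.004] yaw units 0.0001357443945948944 now jaw -99.19932127802703
shift units if yaw first: [ 0.027 -0.039  0.004]
```

```bash
python3 -m pendant '[0.05,0,0,0,0, -0.1,0,0,0,0, -0.3,0,0,0,0, -0.5,0,0,0,0, -1,0,0,0,0, -1,0,0,0,0, -1,0,0,0,0, -1,0,0,0,0]' && python3 -m pendant '[-1,-0.1,0,0,0, -1,-0.2,0,0,0, -1,-0.4,0,0,0, -1,-0.6,0,0,0, -1,-0.8,0,0,0, -1,-0.8,0,0,0, -1,-0.8,0,0,0, -1,-0.8,0,0,0]' && python3 -m pendant '[-1,-1,0,0,0, -1,-1,0,0,0, -1,-1,0,0,0, -1,-1,0,0,0, -1,0,0,1,0, -1,0,0,1,0, -1,0,0,1,0, -1,0,0,1,0]' && python3 -m pendant '[-1,0,0,1,0, -1,0,0,1,0, -1,0,0,1,0, -1,0,0,0,0, -1,0,0,0,0, -1,0,0,0,0, -1,0,0,0,0, -1,0,0,0,0]'; python3 - <<'E'
from h import *
import pickle
for n in("side","top","wrist"):
    c=read_camera(n);save(c,n+"8.png");pickle.dump(c,open(n+"8.pkl","wb"))
    globals()[n]=c
save({"img":np.hstack([cv2.resize(side["img"][100:200,215:315],(400,400),interpolation=2),cv2.resize(top["img"][120:240,320:440],(400,400),interpolation=2)])},"fin8.png")
E
```

```text
time_s: 14.35
position: [0.553, -0.2857, 0.0168]
ee_rot: [0.057, -0.705, 0.057, 0.705]
wrist_force: [-0.0, 0.2, 0.4]
gripper_width: 0.997
time_s: 15.15
position: [0.5533, -0.2858, 0.1318]
ee_rot: [-0.056, 0.705, -0.057, -0.704]
wrist_force: [0.5, 0.3, -0.5]
gripper_width: 1.002
time_s: 15.95
position: [0.4534, -0.2695, 0.2309]
ee_rot: [-0.056, 0.705, -0.057, -0.704]
wrist_force: [0.4, -0.5, 0.1]
gripper_width: 0.998
time_s: 16.75
position: [0.381, -0.2578, 0.2294]
ee_rot: [-0.056, 0.705, -0.056, -0.705]
wrist_force: [0.1, 1.0, 0.6]
gripper_width: 1.002
```

View pics/fin8.png

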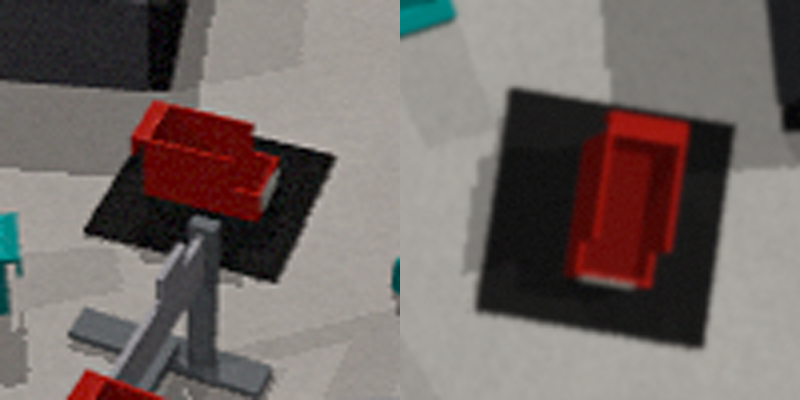

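View pics/wrist8.png

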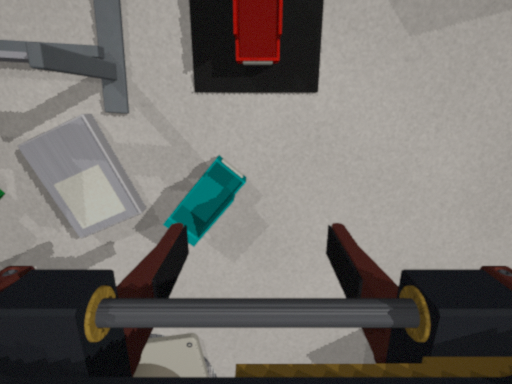

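View pics/side8.png

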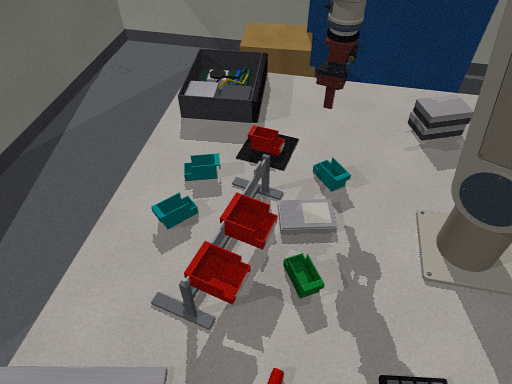

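The bin stands upright on the mat, and both wide bins still hang. Checking its centring and rim height.

```bash
python3 - <<'E'
from h import *
import pickle
np.set_printoptions(precision=4,suppress=True)
t=pickle.load(open("top8.pkl","rb"));s=pickle.load(open("side8.pkl","rb"))
L=[(320+(610-400)/3.333,120+111/3.333),(320+(689-400)/3.333,120+122/3.333)]
S=[(215+133/4,100+138/4),(215+154/4,100+102/4)]
for a,b in zip(L,S): print("lip",tri([(t,a),(s,b)]),plane(t,a,.059))
m=(plane(t,L[0],.059)+plane(t,L[1],.059))/2
xd=np.array([np.cos(np.radians(-9.2)),np.sin(np.radians(-9.2))])
print("origin from lip",m[:2]-.0595*xd)
F=[(320+(569-400)/3.333,120+279/3.333),(320+(642-400)/3.333,120+290/3.333)]
f=[plane(t,p,.008) for p in F];print(f,"origin from front",((f[0]+f[1])/2)[:2]+.0475*xd,"mat .5515 -.2848")
print(bot.observe()["wrist_force"],bot.observe()["gripper_width"])
E
```

```text
lip (array([ 0.6145, -0.2711,  0.0572]), [np.float64(0.001274964686152432), np.float64(0.0012749646861523905)]) [ 0.6154 -0.2705  0.059 ]
lip (array([ 0.6087, -0.3242,  0.053 ]), [np.float64(0.000927121652448921), np.float64(0.0009271216524490375)]) [ 0.6085 -0.3218  0.059 ]
origin from lip [ 0.5533 -0.2866]
[array([ 0.5076, -0.257 ,  0.008 ]), array([ 0.5005, -0.307 ,  0.008 ])] origin from front [ 0.5509 -0.2896] mat .5515 -.2848
[0.3653 0.1534 1.0159] 1.0031929049910906
```

The bin is within about 5 mm of the mat's centre. Its rim is at about 0.055–0.059 m (0.059 expected), so it stands flat, and the robot is clear.

```bash
python3 -c "
from plant import bot
print(bot.finish_job())"
```

```text
the job is handed in; nothing more can be done
None
```

The narrow red bin is off its hook and standing upright in the middle of the mat. The gripper is open and well clear of it, and I handed the job in at about 17 s, inside the 42 s limit.

I gripped it across its 50 mm width (50.2 mm measured), lifted it straight up until it was clear of the hook, carried it over, lowered it to contact and let go.

**Position:** two estimates from the top view put the bin about 2–5 mm from the mat's centre. They differ from each other by about 4 mm.

**Rim height:** it measured 53–57 mm against the 59 mm expected, which is within measuring error.

**Other bins:** both wide bins still hang on the rack in the last side picture, and nothing else was visibly moved.

**Early contact:** the bin touched the mat about 3 mm sooner than expected, at about 5 N. It had probably kept a slight lean from hanging, so I pressed down about 2 mm to level it before opening.

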